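Photograph a finished aligner on the swing-arm photo stand

ROBOT

A 7-joint arm with a two-finger parallel gripper is mounted at the origin on a cart in front of the work surface, level with it; the furniture and walls round the work are solid. World frame = base frame: x ahead of the robot, y to its left, z up, the work surface at z = 0. Lengths are in m, angles in rad, forces in N, time in s.
With the tool pointing down it reaches from about 0.4 to 0.85 m from the base axis. Payload 10.4 kg.
Tool frame: the origin (TCP) lies on the centre line of the jaws, within the pads' length; the fingertips stand 17 mm ahead of it and the grasp point (between the pads) lies 2 mm behind it; z points along the fingers, y is the line along which they close (so a half turn about z gives the same grasp; the last joint's range is limited). The gripper opens to 85 mm and grips with 20 to 120 N. Pads are 22 mm wide; open, the fingers measure 114 mm over their backs; the gripper's body (76 mm by 85 mm) begins 54 mm behind the grasp point. The pads swing forward as they close: fully open they stand 13 mm farther back than shut.
Start: joints at [-1.301, 0.332, -0.065, 1.46, 0.022, 1.35, -0.088], TCP at [0.18, 0.598, 0.248] pointing down, gripper open.
Joint ranges: [-2.6, 2.6], [-0.5, 2.12], [-1.47, 1.34], [0.16, 2.42], [-1.27, 4.41], [0.06, 2.06], [-2.6, 2.6]. Speed limits (rad/s): [2.22, 2.22, 2.79, 2.79, 3.14, 3.14, 3.14].

INTERFACE

Orientations are given as a unit quaternion [x, y, z, w].
In Python, from workcell import get_obs, optics, job gives the robot as it stands. The module is installed in compiled form; this text tells all that it offers.
- The arm moves only by the tool send_rows, never from a script. Its argument "plan" is a list that holds one entry, the list of rows, each a list of 7 numbers: the turn, a rotation vector about the tool's x, y, z in units of 1.5 rad (1.0 is 1.5 rad), then the shift along the tool's x, y, z in units of 20 cm (1.0 is 20 cm), then the opening, from 0 (shut) to 1 (fully open). A call has 1 to 20 rows; each row shifts and turns the commanded pose from where the row before left it, along the tool's axes as they then stand; what a row does not reach is not made up. A row lasts 1/12 s, in which the tool goes at most 41.7 mm and 7.16 degrees, less where a joint would pass 70% of its speed; a pose out of reach is approached as far as the arm can. A call with a number of a shift or a turn outside -1 to 1 is refused whole. A call with a gripper value outside its range is refused whole. The fingers move at their own pace and stop on an object; "squeeze" is the grip in N (left out, the last holds). Time passes only in rows, so rows that do not move let the fingers close. It gives the time, the measured TCP pose, the force, the opening and the grip force at its end, in the units of the state.
- get_obs(): the state, without advancing time (a new reading comes with each control period).
- optics.camera(name): name is "scene" or "top" or "wrist"; returns the picture (480x640x3 uint8, red, green, blue); there is no depth.
- optics.get_calibration(name): a dict with "intrinsics" (3x3 intrinsics, pixels), "world_from_camera" (4x4, takes a point from camera to world coordinates); the wrist camera has in their place "T_tool_cam" (4x4, takes a point from camera to tool coordinates, whose origin is the TCP and whose axes are the flange's). Camera axes: x right, y up, looking along -z (the intrinsics and any distortion apply to the point x, -y, -z); pixel columns grow to the right and rows downward; lengths in m; the calibration is good to about 2 mm. A picture is of the moment at which its call begins: read the wrist's pose just before it. get_calibration takes no time and is no camera call.
- job.hand_in(): hands the job in; it is judged then, once.
The state is a dict: "clock": time; "joint_pos": joint angles; "joint_velocities": joint speeds; "tau": joint torques, N m; "position": TCP position; "ee_rot": TCP orientation; "ft_force": force on the tool from outside, world axes, zero at the start; "torque": the same for the moment, N m; "grip_width": opening from 0.0 (shut) to 1.0 (fully open); "grasp_force": force on a finger pad.
Only numpy, scipy, OpenCV 4.12 (cv2) and the standard library are available. Lean on these libraries where they do the work, as an engineer would, in place of code of your own. Each camera call takes 0.05 s, during which the arm holds its last target. There are 200 camera calls.

TASK

Photograph the finished aligner: lay it flat in the middle of the swung-out specimen table with its front teeth towards the lens side and let go, then push the arm's free end round until the arm rests against its stop, without shoving the other things on the desk. Then press the camera's shutter button down to its first click and keep it there for a good second so that it focuses, then press it fully home to take the picture, and let it come up again. Leave the aligner lying in front of the lens, and never take a picture while the arm is away from its stop.

Things in the scene. Friction and masses are not known exactly. Their poses are not given: they have to be found in the camera images.
- aligner: Thermoformed dental aligner: milky white horseshoe arch, 62 mm wide over its two legs (along its y), 32 mm front to leg ends (along its x), 10 mm high, about 15 g. Origin: centre of its underside, z up. Closed rounded front (front teeth) at x = -16 mm; legs end at x = +16 mm, y = +-14 to +-31 mm, widest at x = 7 mm; open between them. Starts flat on the desk, left of the stand or in front of it.
- aligner_front (a point): Middle of the aligner's front, 16 mm from its origin along its -x, 5 mm above its underside.
- photo_stand: Photo stand: aluminium base plate on feet, top 15 mm above the desk, fixed, with camera (left) and swing arm (right). Origin on the desk under its middle, x away from the robot, y left; yaw within 0.14. Plate x = -60..60, y = -106..100 mm, with a lug to x = 111 mm at y = -90..-30 under the pivot. Stop block 18 x 22 mm, top z = 29 mm, at x = -49, y = -29 mm; its rubber-tipped screw points to -y.
- camera: The black compact camera on the stand; its frame is that of photo_stand. Body x = -55 to +55, y = 61 to 95 mm, top at z = 70 mm (finder hump and dial to 76 mm); the 50 mm thick lens points to -y, its front rim at y = 20 mm, axis at x = 0, z = 44 mm.
- swing_pivot (a point): Axis of the swing arm's pivot screw on the stand (at x = 85, y = -60 mm of the stand's frame), 25 mm above the desk; the screw head reaches to z = 31 mm.
- swing_arm (a joint): Angle of the swing arm (rad): 0 = swung fully out to the right, 1.2 = against its stop, in front of the lens; grows clockwise from above; starts between 0 and 0.35. The bar (20 mm wide, 18 to 25 mm above the desk) points from the pivot at the angle pi + 1.2 - value in the stand's frame: at the stop towards the robot. Friction about 0.06 N m; it stays where left.
- table_centre (a point): Centre of the top of the arm's round grey specimen table (80 mm diameter), 85 mm from the pivot, 38 mm above the desk. Axes turn with the arm: x along the bar to its free end, z up, -y = the lens side (towards the lens when the arm is at its stop). An upright grey backdrop, 66 x 3 mm, top 84 mm above the desk, stands at the table's other edge, y = +37.5 mm.
- push_stud (a point): Top centre of the steel push stud at the arm's free end, 155 mm from the pivot; 13 mm in diameter, from 25 to 49 mm above the desk (the bar under it ends 13 mm further out). Same axes as table_centre: push the stud from its +y (backdrop) side towards -y.
- shutter_cap (a point): Centre of the top of the camera's shutter button, a round steel cap 17 mm in diameter on the camera's top, on the robot's side of the camera (x = -36, y = 72 mm of the stand's frame), 83 mm above the desk at rest. It is pressed straight down; it moves with the button.
- shutter_half (a joint): First stage of the shutter button (m): 0 = up, 0.0035 = at its end, the first click. Soft spring: 0.8 N to start, 4 N at the end. Half pressed (focusing) from 0.0026 on.
- shutter_fire (a joint): Second stage of the shutter button (m): 0 = not begun, 0.003 = fully home. It follows after the first stage, so the button travels 6.5 mm in all. Firm spring: it begins to move only at 9 N and is home at 12 N, so a push between 4 and 9 N rests at the first click. The picture is taken at 0.002.
- silicone_dish: Bystander: pink mixing dish, 54 mm diameter, 22 mm high; origin under its centre. Stands left of the stand or in front of it, where the aligner does not.
- disc_box: Bystander: clear lidded box of discs, 57 x 41 x 43 mm; origin under its centre. Further left, a fixed clear splash guard stands at the desk edge (x = 0.28 to 0.35, y = 0.30 to 0.47 m, top 216 mm above the desk).
- paste_pot: Bystander: white round pot with lid, 68 mm diameter, 43 mm high; origin under its centre. To the left of it hangs the ring head of the fixed magnifier lamp (x = 0.38 to 0.57, y = 0.09 to 0.31 m, 130 to 340 mm above the desk); pass over it or nearer to the robot.
- dropper_bottle: Bystander: brown dropper bottle, 33 mm diameter, 102 mm high; origin under its centre. Stands to the right, near the desk's front edge.
- cup_carton: Bystander: square carton, 46 x 46 x 40 mm, behind the stand; origin under its centre.
- blister_pack: Bystander: flat card with a blister of rubber points, 82 x 54 x 10 mm; origin under its centre.

How it is judged:
By the outcome, as a careful person would: the job done as asked, in the order asked, and still so for the second after the job is handed in, with the robot touching nothing.
It also fails if it takes over 70 s, if anything falls off the work surface, if the arm or the gripper's body presses on something with over 40 N, if the wrist force passes 120 N, or if a joint passes its speed limit or range.

## Working session

There is one attempt and no reset: what is moved stays moved. The work goes in short steps, Python scripts to look and compute and a tool call to move; the robot and the scene stay as the last step left them, time stands still between calls to the robot, and variables do not carry over. Pictures are saved under pics/ and viewed, at most 10 in all, crops included, and the job is handed in when it is done.

Besides the shell and the picture viewer there is one more tool, called after "Request:" as a command line: name --argument value ..., lists and objects as JSON in quotes. send_rows: Moves the arm, as the interface text tells. Its arguments: {"type":"object","properties":{"plan":{"type":"array"},"squeeze":{"type":"number"}},"required":["plan"]}

```bash
mkdir -p pics; python3 - <<'E'
from workcell import get_obs, optics
import cv2, numpy as np
np.set_printoptions(precision=4,suppress=True)
o=get_obs(); print({k:np.round(v,4) for k,v in o.items()})
for n in ["scene","top"]:
    im=optics.camera(n); cv2.imwrite(f"pics/{n}0.png",im[:,:,::-1])
    print(n,optics.get_calibration(n))
print(optics.get_calibration("wrist"))
E
```

```text
{'clock': np.float64(0.0), 'joint_pos': array([-1.3006,  0.3329, -0.0647,  1.4609,  0.0216,  1.3499, -0.0886]), 'joint_velocities': array([-0.    ,  0.0003, -0.0004, -0.0004,  0.0004,  0.0005,  0.0012]), 'tau': array([ -0.0004, -62.5451,   0.0489, -39.1594,   0.0162,   0.0102,
         0.    ]), 'position': array([0.1803, 0.5981, 0.2475]), 'ee_rot': array([ 0.1459,  0.9893, -0.0007, -0.0001]), 'ft_force': array([-0.4269, -0.2548,  0.3347]), 'torque': array([0.0732, 0.0097, 0.0088]), 'grasp_force': np.float64(0.0), 'grip_width': np.float64(0.9972)}
scene {'intrinsics': array([[473.1645,   0.    , 316.5973],
       [  0.    , 473.1645, 248.3575],
       [  0.    ,   0.    ,   1.    ]]), 'world_from_camera': array([[ 0.5192,  0.5498, -0.6543, -0.1146],
       [-0.8546,  0.3419, -0.3908, -0.6166],
       [ 0.0088,  0.7621,  0.6474,  0.6899],
       [ 0.    ,  0.    ,  0.    ,  1.    ]])}
top {'intrinsics': array([[459.1157,   0.    , 319.8923],
       [  0.    , 459.1157, 233.3817],
       [  0.    ,   0.    ,   1.    ]]), 'world_from_camera': array([[-0.0131,  0.9863, -0.1643,  0.3392],
       [-0.9998, -0.0155, -0.0134, -0.2292],
       [-0.0158,  0.1641,  0.9863,  1.2328],
       [ 0.    ,  0.    ,  0.    ,  1.    ]])}
{'intrinsics': array([[359.1772,   0.    , 319.6206],
       [  0.    , 359.1772, 240.4201],
       [  0.    ,   0.    ,   1.    ]]), 'T_tool_cam': array([[ 0.0001,  0.9461,  0.3239,  0.0829],
       [ 1.    , -0.0001,  0.    , -0.0011],
       [ 0.0001,  0.3239, -0.9461, -0.1269],
       [ 0.    ,  0.    ,  0.    ,  1.    ]])}
```

View pics/top0.png

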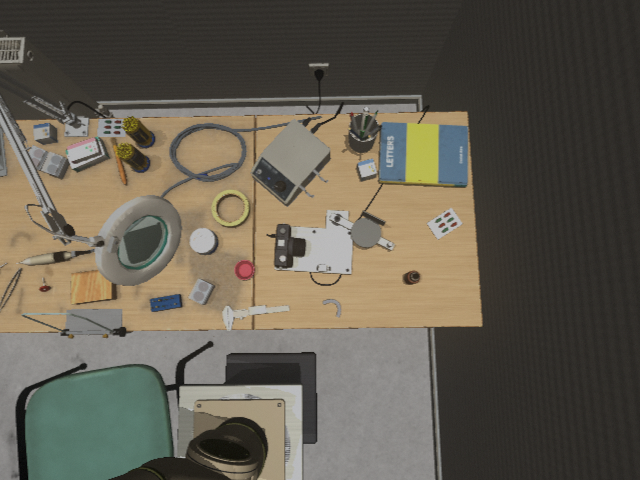

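View pics/scene0.png

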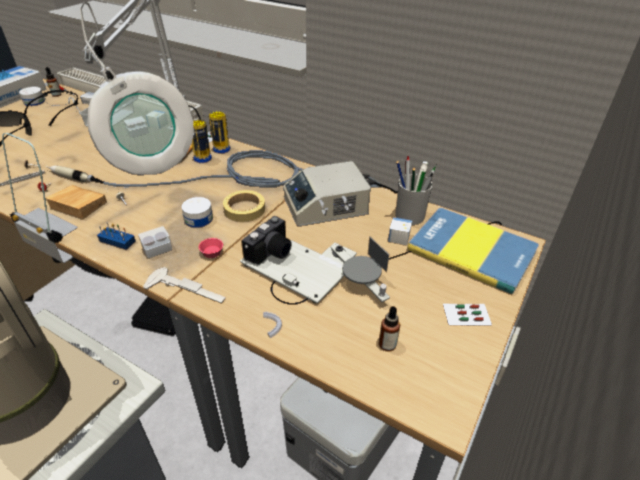

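The top view shows the aligner at about (332,306), the camera with the stand plate at (315,250), the table at (366,232), the stud at about (390,244), the dish at (245,270) and the dropper bottle at (411,277). The scene view agrees, with the aligner at (272,323). I'll measure next.

```bash
cat > h.py <<'E'
import numpy as np, cv2
from workcell import get_obs, optics
from scipy.spatial.transform import Rotation as R
np.set_printoptions(precision=4,suppress=True)
def cal(n,o=None):
    c=optics.get_calibration(n); K=np.array(c["intrinsics"])
    if n!="wrist": return K,np.array(c["world_from_camera"])
    T=np.eye(4); T[:3,:3]=R.from_quat(o["ee_rot"]).as_matrix(); T[:3,3]=o["position"]
    return K,T@np.array(c["T_tool_cam"])
def onplane(c,uv,z):
    K,T=c; uv=np.atleast_2d(uv).astype(float)
    d=np.c_[(uv[:,0]-K[0,2])/K[0,0],-(uv[:,1]-K[1,2])/K[1,1],-np.ones(len(uv))]@T[:3,:3].T
    return T[:3,3]+d*((z-T[2,3])/d[:,2])[:,None]
def proj(c,P):
    K,T=c; p=(np.atleast_2d(P)-T[:3,3])@T[:3,:3]
    return np.c_[K[0,0]*p[:,0]/-p[:,2]+K[0,2],-K[1,1]*p[:,1]/-p[:,2]+K[1,2]]
E
python3 - <<'E'
from h import *
t=cal("top"); s=cal("scene")
print("aligner",onplane(t,(332,306),.005),onplane(s,(272,323),.005))
print("table",onplane(t,(366,232),.038),onplane(s,(362,270),.038))
a=cv2.imread("pics/top0.png")[200:330,230:430]; b=cv2.imread("pics/scene0.png")[205:345,235:405]
cv2.imwrite("pics/c1.png",cv2.resize(a,(800,520),interpolation=cv2.INTER_CUBIC))
cv2.imwrite("pics/c2.png",cv2.resize(b,(680,560),interpolation=cv2.INTER_CUBIC))
E
```

```text
aligner [[ 0.3489 -0.242   0.005 ]] [[ 0.3476 -0.2446  0.005 ]]
table [[ 0.54   -0.3345  0.038 ]] [[ 0.5349 -0.3361  0.038 ]]
```

View pics/c1.png

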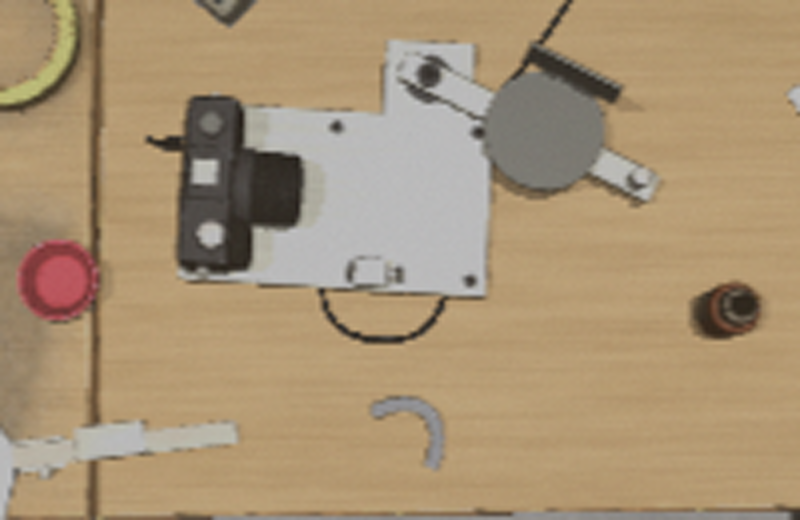

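View pics/c2.png

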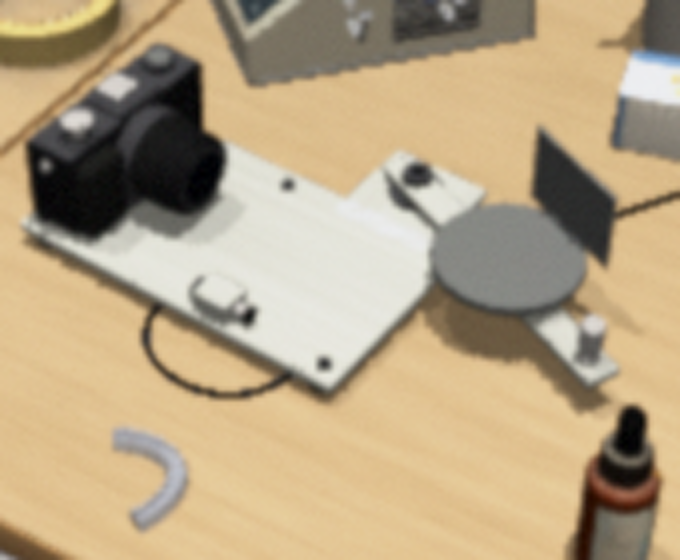

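The crops show a clear arch opening to the lower left in c1, with leg ends near (375,408) and (432,467) and its front near (436,412). The cap is at (210,235), the pivot at (428,75) and the stud at (638,178). I'll rise and go past the guard and lamp.

Request:
send_rows --plan '[[[0,0,0,0,0,-0.2,1],[0,0,0,0,0,-0.2,1],[0,0,0,0,0,-0.2,1],[0,0,0,0,0,-0.2,1],[0,0,0,0,0,-0.2,1],[0,0,0,-0.05,-0.18,0,1],[0,0,0,-0.05,-0.18,0,1],[0,0,0,-0.05,-0.18,0,1],[0,0,0,-0.05,-0.18,0,1],[0,0,0,-0.146,-0.104,0,1],[0,0,0,-0.146,-0.104,0,1],[0,0,0,-0.146,-0.104,0,1],[0,0,0,-0.146,-0.104,0,1],[0,0,0,-0.146,-0.104,0,1],[0,0,0,-0.146,-0.104,0,1],[0,0,0,-0.146,-0.104,0,1]]]'

```text
clock: 1.43
position: [0.3315, 0.2488, 0.4482]
ee_rot: [0.146, 0.989, 0.0, -0.0]
ft_force: [1.0, 0.3, -0.2]
grip_width: 1.004
grasp_force: 0.0
```

```bash
python3 - <<'E'
from h import *
t=cal("top"); s=cal("scene")
for n,a,b,z in [("cap",(282.5,258.7),(254.2,235),.083),("pivot",(337,218.7),(339.5,248),.031),("stud",(389.5,244.5),(383.5,285.5),.049),("table",(366,232),(362,270),.038),
 ("block",(322.5,267.7),(290,279),.029)]:
    print(n,onplane(t,a,z)[0],onplane(s,b,z)[0])
print(get_obs()["position"],get_obs()["joint_pos"])
E
```

```text
cap [ 0.4676 -0.1185  0.083 ] [ 0.4674 -0.12    0.083 ]
pivot [ 0.5784 -0.259   0.031 ] [ 0.5784 -0.2601  0.031 ]
stud [ 0.5043 -0.3935  0.049 ] [ 0.5068 -0.3959  0.049 ]
table [ 0.54   -0.3345  0.038 ] [ 0.5349 -0.3361  0.038 ]
block [ 0.4483 -0.2185  0.029 ] [ 0.4442 -0.2216  0.029 ]
[0.3315 0.2488 0.4482] [-1.0341 -0.184   0.2322  1.594   0.0423  1.7266  0.4789]
```

Request:
send_rows --plan '[[[0,0,0,-0.072,-0.174,0,1],[0,0,0,-0.072,-0.174,0,1],[0,0,0,-0.072,-0.174,0,1],[0,0,0,-0.072,-0.174,0,1],[0,0,0,-0.072,-0.174,0,1],[0,0,0,-0.072,-0.174,0,1],[0,0,0,-0.072,-0.174,0,1],[0,0,0,-0.072,-0.174,0,1],[0,0,0,-0.046,-0.188,0,1],[0,0,0,-0.046,-0.188,0,1],[0,0,0,-0.046,-0.188,0,1],[0,0,0,-0.046,-0.188,0,1],[0,0,0,-0.046,-0.188,0,1],[0,0,0.0745,0,0,0.18,1],[0,0,0.0745,0,0,0.18,1],[0,0,0.0745,0,0,0.18,1],[0,0,0.0745,0,0,0.18,1],[0,0,0.0745,0,0,0.18,1],[0,0,0,0,0,0.18,1],[0,0,0,0,0,0.18,1]]]'

```text
clock: 3.1
position: [0.3498, -0.2426, 0.1944]
ee_rot: [0.414, 0.91, 0.0, 0.0]
ft_force: [2.0, 0.7, -0.1]
grip_width: 1.002
grasp_force: 0.0
```

```bash
python3 - <<'E'
from h import *
o=get_obs(); im=optics.camera("wrist")[:,:,::-1].copy(); print(o["position"],o["ee_rot"],o["joint_pos"])
c=cal("wrist",o)
hsv=cv2.cvtColor(im,cv2.COLOR_BGR2HSV)
p=proj(c,[.349,-.243,.005])[0]; print("exp",p)
m=((hsv[...,1]<60)&(hsv[...,2]>90)).astype(np.uint8)
n,l,st,ce=cv2.connectedComponentsWithStats(m)
for i in range(1,n):
    if st[i,4]>300: print(i,st[i],ce[i])
cv2.imwrite("pics/w1.png",im); cv2.imwrite("pics/m1.png",m*255)
E
```

```text
[ 0.3498 -0.2426  0.1944] [0.4139 0.9103 0.0003 0.    ] [-0.7032 -0.3161  1.0704  2.0673  0.2915  1.2432  0.9667]
exp [319.1599 213.2574]
1 [    0     0   409   235 48798] [178.1683  88.2428]
2 [ 401    0  113  115 3313] [456.4654  48.383 ]
4 [569   0  54  13 320] [599.9844   4.7156]
16 [   0   78  215  167 1783] [102.6736 160.028 ]
21 [  350   158   217   222 15565] [451.5169 283.9318]
23 [ 282  197   67   37 1019] [316.6035 217.3876]
25 [554 209  28  24 530] [567.734  220.3962]
35 [584 233  34  31 598] [600.7876 248.0084]
44 [609 271  31  30 337] [622.4243 281.1988]
87 [ 322  378  121   63 4213] [393.4657 408.7885]
126 [500 460  28  20 378] [512.0053 470.9418]
```

View pics/w1.png

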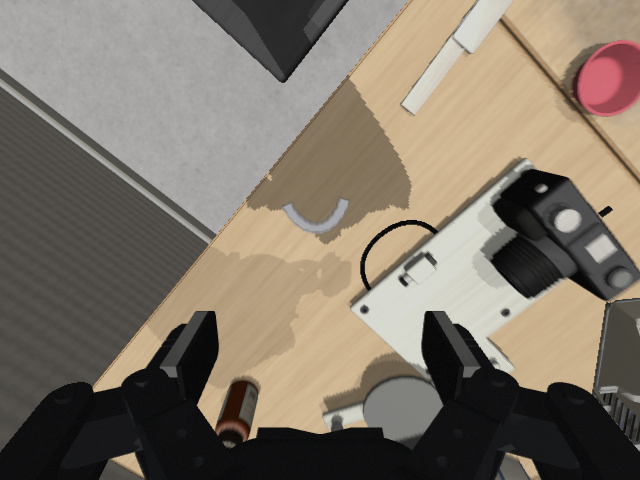

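The wrist view shows the aligner at (316,217), with its legs pointing up (along tool +x) and nothing around it. Next I'll fit its pose.

```bash
python3 - <<'E'
from h import *
o=get_obs(); c=cal("wrist",o)
im=cv2.imread("pics/w1.png"); hsv=cv2.cvtColor(im,cv2.COLOR_BGR2HSV)
m=((hsv[...,1]<60)&(hsv[...,2]>90)).astype(np.uint8)
l=cv2.connectedComponents(m)[1]
i=l[np.nonzero(m[:,316])[0][np.argmin(abs(np.nonzero(m[:,316])[0]-228))],316]
v,u=np.nonzero(l==i)
P=onplane(c,np.c_[u,v],.008)[:,:2]*1000
Rt=R.from_quat(o["ee_rot"]).as_matrix()
Q=(P-o["position"][:2]*1000)@Rt[:2,:2]   # tool x,y mm
r=cv2.minAreaRect(Q.astype(np.float32)); print(len(u),r)
print(Q.min(0),Q.max(0))
# symmetry axis via PCA
q=Q-Q.mean(0); w,V=np.linalg.eigh(q.T@q/len(q)); print(Q.mean(0),np.sqrt(w),V)
for s,e in [("L",Q[:,1]<Q[:,1].mean()),("R",Q[:,1]>=Q[:,1].mean())]:
    k=Q[e]; print(s,k[np.argsort(-k[:,0])[:15]].mean(0))
E
```

```text
1019 ((0.413604736328125, -4.395784378051758), (58.4110107421875, 31.468416213989258), 85.12207794189453)
[-14.9297 -34.2845] [17.921  23.7073]
[-0.4883 -3.8658] [ 8.0669 16.9437] [[-0.9961  0.0878]
 [ 0.0878  0.9961]]
L [ 12.6829 -26.3966]
R [16.8028 18.9111]
```

Request:
send_rows --plan '[[[0,0,-0.058,0,0,0,0.88],[0,0,0,0.024,-0.02,0,0.88],[0,0,0,0,0,0.17,0.88],[0,0,0,0,0,0.17,0.88],[0,0,0,0,0,0.17,0.88],[0,0,0,0,0,0.17,0.88],[0,0,0,0,0,0.1,0.88],[0,0,0,0,0,0.05,0.88],[0,0,0,0,0,0.03,0.88],[0,0,0,0,0,0,0.88]]]' --squeeze 20

```text
clock: 3.98
position: [0.3427, -0.2331, 0.0594]
ee_rot: [0.369, 0.929, 0.006, -0.009]
ft_force: [-0.4, 0.5, -0.1]
grip_width: 0.877
grasp_force: 0.0
```

```bash
python3 - <<'E'
from h import *
o=get_obs(); im=optics.camera("wrist")[:,:,::-1]; print(o["position"],o["ft_force"],o["grip_width"])
cv2.imwrite("pics/w2.png",im)
E
```

```text
[ 0.3427 -0.2331  0.0594] [-0.4005  0.4696 -0.1191] 0.8769269270203298
```

View pics/w2.png

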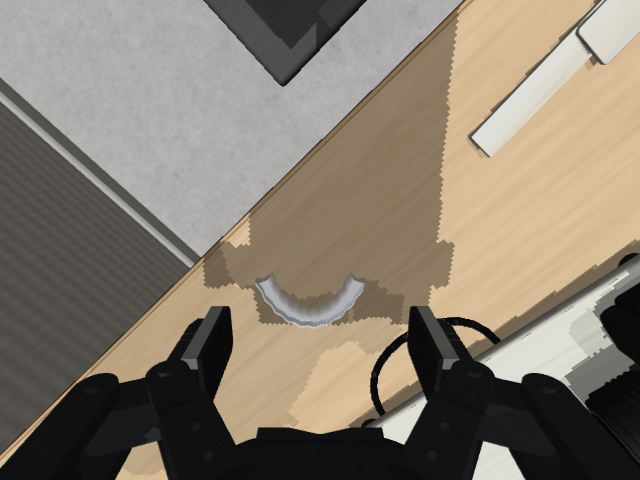

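The fingers straddle the aligner (arch at (310,300)), but the descent stopped at z = 59 mm with a slight tilt. That points to a joint limit, so I'll check the joints.

```bash
python3 - <<'E'
from h import *
o=get_obs(); print(o["joint_pos"],R.from_quat(o["ee_rot"]).as_matrix())
lo=np.array([-2.6,-.5,-1.47,.16,-1.27,.06,-2.6]);hi=np.array([2.6,2.12,1.34,2.42,4.41,2.06,2.6])
print((o["joint_pos"]-lo),(hi-o["joint_pos"]))
E
```

```text
[-0.6381  0.2059  1.2337  2.2181 -0.2626  0.8906  1.5741] [[-0.727   0.6866 -0.0104]
 [ 0.6863  0.7271  0.0179]
 [ 0.0198  0.0059 -0.9998]]
[1.9619 0.7059 2.7037 2.0581 1.0074 0.8306 4.1741] [3.2381 1.9141 0.1063 0.2019 4.6726 1.1694 1.0259]
```

Request:
send_rows --plan '[[[0,0,0,0,0,0.03,0.88],[0,0,0,0,0,0.03,0.88],[0,0,0,0,0,0,0.88],[0,0,0,0,0,0,0.88]]]'

```text
clock: 4.37
position: [0.3431, -0.2331, 0.048]
ee_rot: [0.369, 0.929, 0.007, -0.007]
ft_force: [-0.7, -0.1, -0.4]
grip_width: 0.879
grasp_force: 0.0
```

```bash
python3 - <<'E'
from h import *
o=get_obs(); print(o["position"],o["joint_pos"],o["ee_rot"])
E
```

```text
[ 0.3431 -0.2331  0.048 ] [-0.5913  0.2432  1.1916  2.227  -0.3117  0.8653  1.6152] [ 0.3688  0.9294  0.0067 -0.0074]
```

Request:
send_rows --plan '[[[0.0047,-0.0125,0,0,0,0,0.88],[0,0,0,-0.017,-0.017,0,0.88],[0,0,0,-0.016,-0.016,0,0.88],[0,0,0,0,0,0,0.88],[0,0,0,0,0,0.025,0.88],[0,0,0,0,0,0.025,0.88],[0,0,0,0,0,0.025,0.88],[0,0,0,0,0,0.025,0.88],[0,0,0,0,0,0.025,0.88],[0,0,0,0,0,0,0.88]]]'

```text
clock: 5.2
position: [0.3427, -0.2424, 0.022]
ee_rot: [0.369, 0.93, -0.001, -0.001]
ft_force: [-0.0, -0.1, 0.1]
grip_width: 0.878
grasp_force: 0.0
```

```bash
python3 - <<'E'
from h import *
o=get_obs(); print(o["position"],o["joint_pos"],o["ee_rot"],R.from_quat(o["ee_rot"]).as_matrix())
E
```

```text
[ 0.3427 -0.2424  0.022 ] [-0.4914  0.3164  1.1054  2.2411 -0.3976  0.7964  1.6947] [ 0.3688  0.9295 -0.0005 -0.0007] [[-0.728   0.6856 -0.0017]
 [ 0.6856  0.728  -0.0004]
 [ 0.001  -0.0015 -1.    ]]
```

Request:
send_rows --plan '[[[0,0,0,0,0,0.022,0.88],[0,0,0,0,0,0.022,0.88],[0,0,0,0,0,0,0.8],[0,0,0,0,0,0,0.76],[0,0,0,0,0,0,0.7],[0,0,0,0,0,0,0.66],[0,0,0,0,0,0,0.6],[0,0,0,0,0,0,0.6],[0,0,0,0,0,0,0.6]]]'

```text
clock: 5.95
position: [0.3433, -0.2427, 0.0146]
ee_rot: [0.369, 0.93, -0.0, 0.0]
ft_force: [-3.5, 0.3, 6.7]
grip_width: 0.684
grasp_force: 20.1
```

Request:
send_rows --plan '[[[0,0,0,0,0,-0.05,0.6],[0,0,0,0,0,-0.1,0.6],[0,0,0,0,0,-0.1,0.6],[0,0,0,0,0,-0.1,0.6],[0,0,0.06,0,0,-0.1,0.6],[0,0,0.06,0,0,-0.1,0.6],[0,0,0.06,0,0,-0.1,0.6],[0,0,0.06,0,0,-0.1,0.6],[0,0,0.06,0,0,-0.1,0.6],[0,0,0.06,0,0,-0.1,0.6],[0,0,0,0,0,0,0.6],[0,0,0,0,0,0,0.6]]]'

```text
clock: 6.95
position: [0.3438, -0.2416, 0.1964]
ee_rot: [0.587, 0.809, 0.001, -0.001]
ft_force: [-2.0, -0.5, -0.5]
grip_width: 0.682
grasp_force: 21.6
```

```bash
python3 - <<'E'
from h import *
o=get_obs(); im=optics.camera("wrist")[:,:,::-1]; print(o["position"],o["joint_pos"],o["ee_rot"])
cv2.imwrite("pics/w3.png",im)
E
```

```text
[ 0.3438 -0.2416  0.1964] [-0.5713 -0.2696  0.9717  2.0731  0.232   1.2324  0.6201] [ 0.5873  0.8094  0.0014 -0.0008]
```

View pics/w3.png

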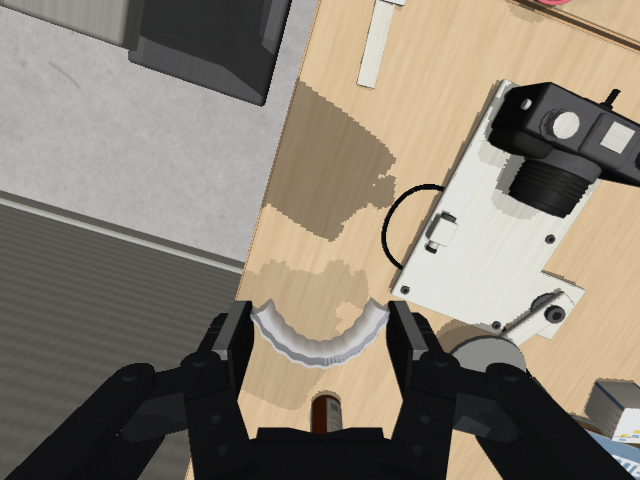

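The aligner is held between the pads: front bottom edge near (320,367), leg ends near (262,303) and (378,303). I'll work out its offset in the tool frame and the next displacement.

```bash
python3 - <<'E'
from h import *
c=optics.get_calibration("wrist"); C=(np.array(c["intrinsics"]),np.array(c["T_tool_cam"]))
im=cv2.imread("pics/w3.png"); hsv=cv2.cvtColor(im,cv2.COLOR_BGR2HSV)
m=((hsv[...,1]<45)&(hsv[...,2]>100)).astype(np.uint8); m[:,:252]=0; m[:,388:]=0;m[:295]=0;m[370:]=0
v,u=np.nonzero(m); k=(u>310)&(u<330); print("mid rows",v[k].min(),v[k].max())
print(onplane(C,[(262,300),(378,300)],.0046),onplane(C,[(320,v[k].max()-10),(320,v[k].max())],.0046),onplane(C,[(320,v[k].max())],.0146))
# targets
piv=np.array([.5784,-.2595]); cap=np.array([.4675,-.1192]); stud=np.array([.5055,-.3947])
a=np.arctan2(*(stud-piv)[::-1]); yaw=np.arctan2(*(cap-piv)[::-1])-np.arctan2(132,-121)
d=np.array([np.cos(a),np.sin(a)]); print("arm deg",np.degrees(a),"yaw",np.degrees(yaw),"val",np.degrees(np.pi+1.2+yaw-a)%360,"table",piv+.085*d,"len",np.linalg.norm(stud-piv),np.linalg.norm(cap-piv))
E
```

```text
mid rows 340 369
[[ 0.0113 -0.0239  0.0046]
 [ 0.0113  0.0237  0.0046]] [[-0.0175 -0.0001  0.0046]
 [-0.0228 -0.      0.0046]] [[-0.0307 -0.      0.0146]]
arm deg -118.33359870670441 yaw -4.185873600064449 val 2.902660522338749 table [ 0.5381 -0.3343] len 0.15360159504380158 0.17883763586001689
```

Request:
send_rows --plan '[[[0,0,0.075,0,0,0,0.6],[0,0,0.075,0,0,0,0.6],[0,0,0.075,0,0,0,0.6],[0,0,0.075,0,0,0,0.6],[0,0,0.075,0,0,0,0.6],[0,0,0.075,0,0,0,0.6],[0,0,0.075,0,0,0,0.6],[0,0,0.075,0,0,0,0.6],[0,0,0.075,0,0,0,0.6],[0,0,0.075,0,0,0,0.6],[0,0,0.075,0,0,0,0.6],[0,0,0.075,0,0,0,0.6],[0,0,0.075,0,0,0,0.6],[0,0,0.075,0,0,0,0.6],[0,0,0.075,0,0,0,0.6],[0,0,0.075,0,0,0,0.6],[0,0,0.075,0,0,0,0.6],[0,0,0.075,0,0,0,0.6],[0,0,0.075,0,0,0,0.6],[0,0,0.075,0,0,0,0.6]]]'

```text
clock: 8.67
position: [0.3428, -0.241, 0.1946]
ee_rot: [0.983, -0.183, -0.002, -0.001]
ft_force: [0.3, 0.2, -0.1]
grip_width: 0.677
grasp_force: 21.6
```

```bash
cat > go.py <<'E'
from h import *
import sys
# usage: go.py x y z thetadeg -> units to go after the turn
o=get_obs(); M=R.from_quat(o["ee_rot"]).as_matrix(); p=o["position"]
x,y,z,th=map(float,sys.argv[1:]); t=np.radians(th)
W=np.array([[np.cos(t),np.sin(t),0],[np.sin(t),-np.cos(t),0],[0,0,-1]])
print("pos",p,"j",o["joint_pos"],"F",o["ft_force"],"grip",o["grip_width"])
print("turn units",(R.from_matrix(M).inv()*R.from_matrix(W)).as_rotvec()/1.5)
d=np.array([x,y,z])-p
print("shift units now",M.T@d/.2,"after turn",W.T@d/.2)
E
python3 go.py .5418 -.3363 .0526 -28.33
```

```text
pos [ 0.3428 -0.241   0.1946] j [-0.2316 -0.1578  0.6903  2.0669  0.1061  1.2036 -1.5251] F [ 0.3396  0.1753 -0.1202] grip 0.677272493474056
turn units [-0.0009  0.0032  0.0841]
shift units now [1.1031 0.0874 0.7047] after turn [ 1.1018 -0.053   0.7101]
```

Request:
send_rows --plan '[[[0,0.0016,0.042,0,0,0,0.6],[0,0.0016,0.042,0,0,0,0.6],[0,0,0,0.1,-0.005,0,0.6],[0,0,0,0.125,-0.006,0,0.6],[0,0,0,0.125,-0.006,0,0.6],[0,0,0,0.125,-0.006,0,0.6],[0,0,0,0.125,-0.006,0,0.6],[0,0,0,0.125,-0.006,0,0.6],[0,0,0,0.125,-0.006,0,0.6],[0,0,0,0.125,-0.006,0,0.6],[0,0,0,0.125,-0.006,0,0.6],[0,0,0,0,0,0.1,0.6],[0,0,0,0,0,0.1,0.6],[0,0,0,0,0,0.1,0.6],[0,0,0,0,0,0.05,0.6],[0,0,0,0,0,0,0.6],[0,0,0,0,0,0,0.6]]]'

```text
clock: 10.08
position: [0.5423, -0.3354, 0.126]
ee_rot: [0.97, -0.242, 0.0, -0.0]
ft_force: [-0.0, -0.8, -0.2]
grip_width: 0.681
grasp_force: 21.6
```

```bash
python3 go.py .5418 -.3363 .0526 -28.33; python3 - <<'E'
from h import *
o=get_obs(); im=optics.camera("wrist")[:,:,::-1].copy(); c=cal("wrist",o)
a=np.linspace(0,2*np.pi,40); P=np.c_[.5381+.04*np.cos(a),-.3343+.04*np.sin(a),0*a+.038]
q=proj(c,P).round().astype(int); 
for i in q[::2]: cv2.circle(im,tuple(int(x) for x in i),2,(0,0,255),-1)
for n,p in [("piv",[.5784,-.2595,.031]),("stud",[.5055,-.3947,.049]),("cap",[.4675,-.1192,.083])]:
    u=proj(c,p)[0]; print(n,u); cv2.circle(im,(int(u[0]),int(u[1])),3,(0,255,0),-1)
cv2.imwrite("pics/w4.png",im)
E
```

```text
pos [ 0.5423 -0.3354  0.126 ] j [-0.0344  0.527   0.6959  1.6    -0.3628  1.1468 -1.3149] F [-0.0423 -0.8464 -0.1575] grip 0.6810821534671685
turn units [-0.0007 -0.0005  0.0032]
shift units now [-0.0005  0.0054  0.367 ] after turn [-0.0002  0.005   0.367 ]
piv [191.7876 257.8312]
stud [431.1179 269.8036]
cap [ 87.0129 512.8606]
```

View pics/w4.png

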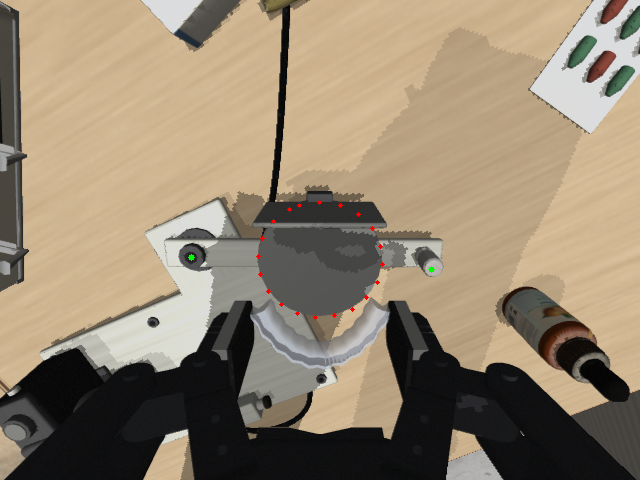

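The predicted circle, pivot and stud match the image (table at (320,265), bar horizontal). Now lower it.

Request:
send_rows --plan '[[[0,0,0.003,0,0.005,0.05,0.6],[0,0,0,0,0,0.06,0.6],[0,0,0,0,0,0.06,0.6],[0,0,0,0,0,0.06,0.6],[0,0,0,0,0,0.05,0.6],[0,0,0,0,0,0.04,0.6],[0,0,0,0,0,0.03,0.6],[0,0,0,0,0,0.01,0.6],[0,0,0,0,0,0,0.6],[0,0,0,0,0,0,0.6]]]'

```text
clock: 10.97
position: [0.5426, -0.3365, 0.0546]
ee_rot: [0.97, -0.245, 0.001, -0.001]
ft_force: [0.6, -0.4, 0.2]
grip_width: 0.68
grasp_force: 21.6
```

Request:
send_rows --plan '[[[0,0,0,0,0,0.005,0.6],[0,0,0,0,0,0.005,0.6],[0,0,0,0,0,0,0.6],[0,0,0,0,0,0,0.6]]]'

```text
clock: 11.3
position: [0.5427, -0.3365, 0.0528]
ee_rot: [0.97, -0.245, 0.002, -0.001]
ft_force: [-0.2, -0.7, 3.4]
grip_width: 0.685
grasp_force: 21.9
```

Request:
send_rows --plan '[[[0,0,0,0,0,0,0.7],[0,0,0,0,0,0,0.74],[0,0,0,0,0,0,0.8],[0,0,0,0,0,0,0.86],[0,0,0,0,0,0,0.86],[0,0,0,0,0,0,0.86],[0,0,0,0,0,-0.03,0.86],[0,0,0,0,0,-0.08,0.86],[0,0,0,0,0,-0.15,0.86],[0,0,0,0,0,-0.15,0.86],[0,0,0,0,0,-0.15,0.86],[0,0,0,0,0,-0.15,0.86],[0,0,0,0,0,0,0.86]]]'

```text
clock: 12.38
position: [0.5438, -0.3383, 0.2011]
ee_rot: [0.969, -0.245, 0.005, 0.0]
ft_force: [-0.0, 0.2, 0.5]
grip_width: 0.862
grasp_force: 0.0
```

```bash
python3 - <<'E'
from h import *
o=get_obs(); im=optics.camera("wrist")[:,:,::-1].copy(); c=cal("wrist",o); print(o["position"],o["joint_pos"])
cv2.imwrite("pics/w5.png",im)
hsv=cv2.cvtColor(im,cv2.COLOR_BGR2HSV)
ctr=proj(c,[.5381,-.3343,.043])[0]; print(ctr)
m=((hsv[...,2]>120)&(hsv[...,1]<60)).astype(np.uint8)
r=proj(c,[[.5381+.036*np.cos(t),-.3343+.036*np.sin(t),.038] for t in np.linspace(0,6.28,60)]).astype(np.int32)
M=np.zeros_like(m); cv2.fillPoly(M,[r],1); m&=M
v,u=np.nonzero(m); P=onplane(c,np.c_[u,v],.046)[:,:2]
a=np.radians(-118.33); X=np.array([np.cos(a),np.sin(a)]); Y=np.array([-X[1],X[0]])
q=(P-[.5381,-.3343])@np.c_[X,Y]*1000; print(len(u),q.min(0),q.max(0),cv2.minAreaRect(q.astype(np.float32)))
E
```

```text
[ 0.5438 -0.3383  0.2011] [-0.0553  0.4584  0.7322  1.5233 -0.3187  1.2708 -1.349 ]
[317.9315 235.3652]
1228 [-29.3087 -17.2307] [33.5177 28.9242] ((1.9432601928710938, 6.627710342407227), (45.927207946777344, 62.736122131347656), 88.10614013671875)
```

View pics/w5.png

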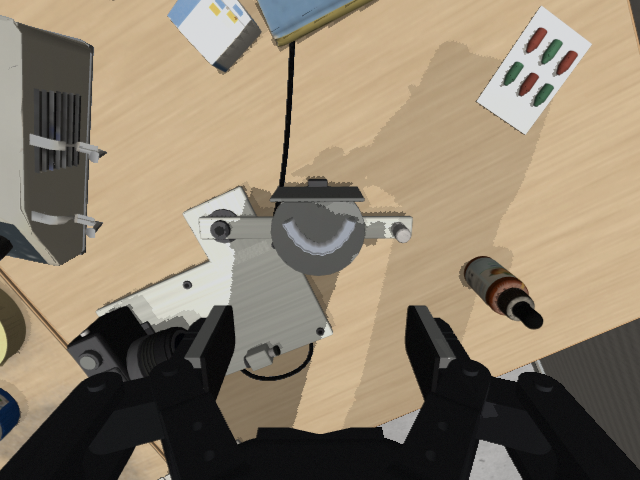

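The aligner lies centred on the table at (318,238), front towards the lens side. I'll shut the fingers and half-turn the tool for pushing the stud.

Request:
send_rows --plan '[[[0,0,-0.078,0,0,0,0],[0,0,-0.078,0,0,0,0],[0,0,-0.078,0,0,0,0],[0,0,-0.078,0,0,0,0],[0,0,-0.078,0,0,0,0],[0,0,-0.078,0,0,0,0],[0,0,-0.078,0,0,0,0],[0,0,-0.078,0,0,0,0],[0,0,-0.078,0,0,0,0],[0,0,-0.078,0,0,0,0],[0,0,-0.078,0,0,0,0],[0,0,-0.078,0,0,0,0],[0,0,-0.078,0,0,0,0],[0,0,-0.078,0,0,0,0],[0,0,-0.078,0,0,0,0],[0,0,-0.078,0,0,0,0],[0,0,-0.078,0,0,0,0],[0,0,-0.078,0,0,0,0],[0,0,-0.078,0,0,0,0],[0,0,-0.078,0,0,0,0]]]'

```text
clock: 14.1
position: [0.5416, -0.3362, 0.1934]
ee_rot: [0.601, 0.799, 0.001, 0.0]
ft_force: [0.4, -0.4, -0.9]
grip_width: -0.0
grasp_force: 0.0
```

```bash
python3 go.py .5301 -.408 .053 151.7
```

```text
pos [ 0.5416 -0.3362  0.1934] j [ 0.2513  0.3973  0.3052  1.5145 -0.1248  1.2485  0.8539] F [ 0.3982 -0.4038 -0.852 ] grip -0.0001460395746460783
turn units [ 0.0013 -0.0002 -0.5311]
shift units now [-0.3298 -0.1555  0.7013] after turn [-0.1197 -0.3433  0.7019]
```

Request:
send_rows --plan '[[[0,0,-0.077,0,0,0,0],[0,0,-0.077,0,0,0,0],[0,0,-0.075,0,0,0,0],[0,0,-0.075,0,0,0,0],[0,0,-0.075,0,0,0,0],[0,0,-0.075,0,0,0,0],[0,0,-0.077,0,0,0,0],[0,0,0,-0.03,-0.086,0,0],[0,0,0,-0.03,-0.086,0,0],[0,0,0,-0.03,-0.086,0,0],[0,0,0,-0.03,-0.086,0,0],[0,0,0,0,0,0.1,0],[0,0,0,0,0,0.1,0],[0,0,0,0,0,0.1,0],[0,0,0,0,0,0.1,0],[0,0,0,0,0,0,0]]]'

```text
clock: 15.43
position: [0.528, -0.4064, 0.1089]
ee_rot: [0.247, 0.969, 0.002, -0.003]
ft_force: [-0.1, 1.3, -0.7]
grip_width: 0.002
grasp_force: 0.0
```

```bash
python3 go.py .5301 -.408 .053 151.7
```

```text
pos [ 0.528  -0.4064  0.1089] j [ 0.4478  0.529   0.1923  1.5012 -0.1091  1.1282  1.733 ] F [-0.0557  1.3034 -0.6682] grip 0.0017712148076348556
turn units [ 0.0018 -0.0041 -0.0038]
shift units now [-0.0146 -0.0028  0.2794] after turn [-0.0129 -0.0021  0.2795]
```

Request:
send_rows --plan '[[[0.0018,-0.0041,-0.0038,-0.013,-0.002,0,0],[0,0,0,0,0,0.04,0],[0,0,0,0,0,0.06,0],[0,0,0,0,0,0.06,0],[0,0,0,0,0,0.06,0],[0,0,0,0,0,0.04,0],[0,0,0,0,0,0.02,0],[0,0,0,0,0,0,0]]]'

```text
clock: 16.1
position: [0.5322, -0.4097, 0.0567]
ee_rot: [0.245, 0.97, -0.001, 0.003]
ft_force: [-0.4, -0.6, 0.0]
grip_width: -0.001
grasp_force: 0.0
```

```bash
cat > arc.py <<'E'
from h import *
import sys
# rows to push: from current pose to arm value v1 with tool offset D from the stud line, in n rows
v0,v1,D,n,L=float(sys.argv[1]),float(sys.argv[2]),float(sys.argv[3]),int(sys.argv[4]),.155
piv=np.array([.5784,-.2595]); yaw=np.radians(-4.19)
o=get_obs(); p=o["position"]; M=R.from_quat(o["ee_rot"])
print(p,o["ft_force"],o["joint_pos"])
d=p[:2]-piv
for i in range(n+1):
    v=v0+(v1-v0)*i/n; a=np.pi+1.2+yaw-v; X=np.array([np.cos(a),np.sin(a)]); Y=np.array([-X[1],X[0]])
    if i==0: print("arm-frame now",d@X*1e3,d@Y*1e3); 
    th=a+np.pi/2+np.pi
    W=np.array([[np.cos(th),np.sin(th),0],[np.sin(th),-np.cos(th),0],[0,0,-1]])
    q=piv+L*X+D*Y; T=np.array([*q,.053])
    r=(M.inv()*R.from_matrix(W)).as_rotvec()/1.5
    if i in(0,1,n): print(round(v,3),"target",T,"turn",r,"shift(before turn)",M.inv().apply(T-p)/.2,"shift(after)",W.T@(T-p)/.2)
    p=T; M=R.from_matrix(W)
E
python3 arc.py .0507 1.2 .0175 20
```

```text
[ 0.5322 -0.4097  0.0567] [-0.4321 -0.5849  0.0151] [ 0.4544  0.5871  0.1828  1.5327 -0.118   1.0266  1.7444]
arm-frame now 154.13510338946264 30.592490294872
0.051 target [ 0.5202 -0.4042  0.053 ] turn [-0.0005  0.0039  0.0003] shift(before turn) [ 0.0656 -0.0043  0.0182] shift(after) [ 0.0655 -0.0043  0.0185]
0.108 target [ 0.512  -0.4006  0.053 ] turn [0.     0.     0.0383] shift(before turn) [ 0.0447 -0.0037  0.    ] shift(after) [ 0.0444 -0.0063  0.    ]
1.2 target [ 0.4225 -0.2656  0.053 ] turn [0.     0.     0.0383] shift(before turn) [ 0.0447 -0.0037  0.    ] shift(after) [ 0.0444 -0.0063  0.    ]
```

Request:
send_rows --plan '[[[0,0.0039,0,0.02,-0.001,0.009,0],[0,0,0,0.018,-0.001,0.009,0],[0,0,0,0.014,-0.001,0,0],[0,0,0,0.013,-0.001,0,0],[0,0,0.01,0.012,-0.0013,0,0],[0,0,0.0192,0.0224,-0.0025,0,0],[0,0,0.0192,0.0224,-0.0025,0,0],[0,0,0.0192,0.0224,-0.0025,0,0],[0,0,0.0192,0.0224,-0.0025,0,0],[0,0,0.0192,0.0224,-0.0025,0,0],[0,0,0.0192,0.0224,-0.0025,0,0],[0,0,0.0192,0.0224,-0.0025,0,0],[0,0,0.0192,0.0224,-0.0025,0,0]]]'

```text
clock: 17.18
position: [0.4871, -0.3864, 0.0549]
ee_rot: [0.362, 0.932, -0.001, 0.001]
ft_force: [0.4, 0.1, -0.4]
grip_width: -0.001
grasp_force: 0.2
```

```bash
cat > st.py <<'E'
from h import *
# stud in the top view: bar free end by bright pixels on the arc; prints the tool's arm-frame place for its own angle
piv=np.array([.5784,-.2595]); yaw=np.radians(-4.19)
o=get_obs(); p=o["position"]; M=R.from_quat(o["ee_rot"]).as_matrix()
th=np.arctan2(M[1,0],M[0,0]); a=th-1.5*np.pi; v=(np.pi+1.2+yaw-a)%(2*np.pi)
X=np.array([np.cos(a),np.sin(a)]); Y=np.array([-X[1],X[0]]); d=p[:2]-piv
print("pos",p,"F",o["ft_force"],"v(tool)",v,"arm-frame",d@X*1e3,d@Y*1e3,"tilt",M[2,:2],"F in arm",o["ft_force"][:2]@X,o["ft_force"][:2]@Y)
E
python3 st.py
```

```text
pos [ 0.4871 -0.3864  0.0549] F [ 0.3893  0.1106 -0.3564] v(tool) 0.2978045507919962 arm-frame 155.26163659099478 18.45084236122779 tilt [-0.0031  0.0001] F in arm -0.3445140084413708 0.2123486688223806
```

Request:
send_rows --plan '[[[0,0,0.0192,0.0224,-0.0025,0,0],[0,0,0.0192,0.0224,-0.0025,0,0],[0,0,0.0192,0.0224,-0.0025,0,0],[0,0,0.0192,0.0224,-0.0025,0,0],[0,0,0.0192,0.0224,-0.0025,0,0],[0,0,0.0192,0.0224,-0.0025,0,0],[0,0,0.0192,0.0224,-0.0025,0,0],[0,0,0.0192,0.0224,-0.0025,0,0],[0,0,0.0192,0.0224,-0.0025,0,0],[0,0,0.0192,0.0224,-0.0025,0,0],[0,0,0.0192,0.0224,-0.0025,0,0],[0,0,0.0192,0.0224,-0.0025,0,0],[0,0,0.0192,0.0224,-0.0025,0,0],[0,0,0.0192,0.0224,-0.0025,0,0],[0,0,0.0192,0.0224,-0.0025,0,0],[0,0,0.0192,0.0224,-0.0025,0,0],[0,0,0.0192,0.0224,-0.0025,0,0],[0,0,0.0192,0.0224,-0.0025,0,0]]]'

```text
clock: 18.68
position: [0.4357, -0.325, 0.0548]
ee_rot: [0.589, 0.808, -0.0, 0.002]
ft_force: [-0.3, 0.0, -0.2]
grip_width: 0.0
grasp_force: 0.2
```

```bash
python3 st.py; python3 arc.py 0.9 1.2 .0184 10
```

```text
pos [ 0.4357 -0.325   0.0548] F [-0.2662  0.0323 -0.1562] v(tool) 0.8163297234137907 arm-frame 155.9274243203409 18.73365036200985 tilt [-0.0029  0.0018] F in arm 0.2435685314652422 -0.11206169400055266
[ 0.4357 -0.325   0.0548] [-0.2662  0.0323 -0.1562] [ 0.2683  0.3574  0.3361  1.8967 -0.1464  0.9078  0.9853]
arm-frame now 153.81631945023923 31.699387720327003
0.9 target [ 0.4315 -0.3123  0.053 ] turn [0.0013 0.0019 0.0558] shift(before turn) [ 0.0668 -0.0004  0.0086] shift(after) [ 0.0665 -0.0059  0.0088]
0.93 target [ 0.43   -0.3079  0.053 ] turn [0.   0.   0.02] shift(before turn) [ 0.0233 -0.0024  0.    ] shift(after) [ 0.0232 -0.0031  0.    ]
1.2 target [ 0.4225 -0.2665  0.053 ] turn [0.   0.   0.02] shift(before turn) [ 0.0233 -0.0024  0.    ] shift(after) [ 0.0232 -0.0031  0.    ]
```

Request:
send_rows --plan '[[[0,0,0.0192,0.0224,-0.003,0,0],[0,0,0.0192,0.0224,-0.003,0,0],[0,0,0.0192,0.0224,-0.003,0,0],[0,0,0.0192,0.0224,-0.003,0,0],[0,0,0.0192,0.0224,-0.003,0,0],[0,0,0.0192,0.0224,-0.003,0,0],[0,0,0.0192,0.0224,-0.003,0,0],[0,0,0.0192,0.0224,-0.003,0,0],[0,0,0.0192,0.0224,-0.003,0,0],[0,0,0.0192,0.0224,-0.003,0,0],[0,0,0.0192,0.0224,-0.003,0,0],[0,0,0.01,0.011,-0.0015,0,0],[0,0,0.01,0.011,-0.0015,0,0],[0,0,0,0,0,0,0]]]'

```text
clock: 19.85
position: [0.4204, -0.273, 0.0544]
ee_rot: [0.719, 0.695, 0.0, 0.001]
ft_force: [-1.0, -0.5, -0.4]
grip_width: -0.0
grasp_force: 0.0
```

```bash
python3 st.py
```

```text
pos [ 0.4204 -0.273   0.0544] F [-0.9817 -0.4759 -0.4446] v(tool) 1.1614233422419984 arm-frame 157.4609733367837 18.997547350578003 tilt [-0.0016  0.0019] F in arm 0.9646776652575371 0.5094924675991533
```

Request:
send_rows --plan '[[[0,0,0.007,0.008,0,0,0],[0,0,0.007,0.008,0,0,0],[0,0,0.007,0.007,0,0,0],[0,0,0,0.007,0,0,0],[0,0,0,0,0,0,0],[0,0,0,0,0,0,0]]]'

```text
clock: 20.35
position: [0.4206, -0.2672, 0.0542]
ee_rot: [0.73, 0.684, -0.0, 0.001]
ft_force: [0.4, -0.1, -0.3]
grip_width: -0.0
grasp_force: 0.0
```

Request:
send_rows --plan '[[[0,0,0,0.008,0,0,0],[0,0,0,0.008,0,0,0],[0,0,0,0.006,0,0,0],[0,0,0,0,0,0,0],[0,0,0,0,0,0,0]]]'

```text
clock: 20.77
position: [0.4208, -0.2637, 0.0543]
ee_rot: [0.73, 0.683, -0.0, 0.002]
ft_force: [-0.7, -5.5, -2.1]
grip_width: -0.001
grasp_force: 2.6
```

The 5.5 N reaction means the arm is against its stop. I'll back off, rise, and check.

Request:
send_rows --plan '[[[0,0,0,-0.02,0,0,0],[0,0,0,-0.04,0,0,0],[0,0,0,-0.06,0,0,0],[0,0,0,0,0,-0.1,0],[0,0,0,0,0,-0.15,0],[0,0,0,0,0,-0.15,0],[0,0,0,0,0,-0.15,0],[0,0,0,0,0,-0.15,0],[0,0,0,0,0,0,0]]]'

```text
clock: 21.52
position: [0.4213, -0.2883, 0.2]
ee_rot: [0.73, 0.683, 0.002, 0.005]
ft_force: [0.6, 0.7, -0.5]
grip_width: 0.001
grasp_force: 0.0
```

```bash
python3 go.py .4675 -.1192 .11 93.8; python3 - <<'E'
from h import *
o=get_obs(); c=cal("wrist",o); w=optics.camera("wrist")[:,:,::-1].copy()
t=optics.camera("top")[:,:,::-1].copy(); ct=cal("top")
yaw=np.radians(-4.19); piv=np.array([.5784,-.2595]); X=np.array([np.cos(np.pi+yaw),np.sin(np.pi+yaw)])
for im,cc in((w,c),(t,ct)):
    for P in([*(piv+.155*X),.049],[*(piv+.085*X),.038],[.4675,-.1192,.083],[*piv,.031]):
        u=proj(cc,P)[0]; print(u); cv2.drawMarker(im,tuple(int(round(x)) for x in u),(0,0,255),0,6,1)
h=np.hstack([cv2.resize(w,(480,360)),cv2.resize(t[200:310,250:410],(320,220),interpolation=cv2.INTER_CUBIC)[:, :]]) if 0 else None
out=np.zeros((600,800,3),np.uint8); out[:360,:480]=cv2.resize(w,(480,360)); out[160:600,480:800]=cv2.resize(t[200:310,270:350],(320,440),interpolation=cv2.INTER_CUBIC)
cv2.imwrite("pics/chk.png",out); cv2.imwrite("pics/t6.png",t); cv2.imwrite("pics/w6.png",w)
E
```

```text
pos [ 0.4213 -0.2883  0.2   ] j [ 0.1191  0.1011  0.4194  1.8535 -0.0455  1.1857  0.4875] F [ 0.5516  0.66   -0.4559] grip 0.0006349536282209733
turn units [ 0.0062  0.0029 -0.088 ]
shift units now [0.8608 0.1705 0.4483] after turn [0.8286 0.2864 0.4498]
[316.9914 174.487 ]
[404.4063 172.9002]
[379.329  -52.1424]
[505.534  172.2489]
[334.0841 276.3393]
[335.491  249.9357]
[282.7631 258.728 ]
[337.1816 218.6939]
```

View pics/chk.png

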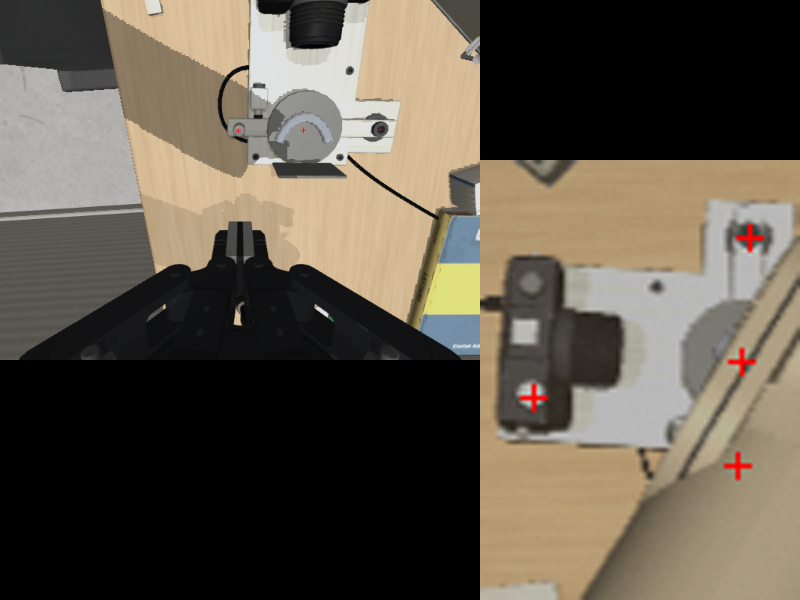

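The arm sits against the stop, with the bar touching the screw at (258,115). The aligner lies centred with its front towards the lens at (304,120), and the cap marker sits on the steel cap. Next I'll go over the cap.

Request:
send_rows --plan '[[[0.0062,0.0029,0,0,0,0,0],[0,0,0,0.12,0.024,0,0],[0,0,0,0.124,0.025,0,0],[0,0,0,0.124,0.025,0,0],[0,0,0,0.124,0.025,0,0],[0,0,0,0.124,0.025,0,0],[0,0,0,0.124,0.025,0,0],[0,0,0,0.12,0.022,0,0],[0,0,0,0,0,0.1,0],[0,0,0,0,0,0.1,0],[0,0,0,0,0,0.1,0],[0,0,0,0,0,0.05,0],[0,0,0,0,0,0,0],[0,0,0,0,0,0,0]]]'

```text
clock: 22.78
position: [0.4635, -0.1172, 0.1239]
ee_rot: [0.73, 0.683, -0.002, -0.005]
ft_force: [0.2, 0.2, 1.3]
grip_width: 0.004
grasp_force: 0.0
```

```bash
python3 go.py .4675 -.1192 .103 86.3
```

```text
pos [ 0.4635 -0.1172  0.1239] j [-0.082   0.1277  0.2513  1.9919 -0.0388  1.0363  0.1216] F [0.2109 0.1625 1.2788] grip 0.0036088090072388967
turn units [-0.0065 -0.0018 -0.0008]
shift units now [-0.0091  0.0216  0.1045] after turn [-0.0089  0.0206  0.1047]
```

Request:
send_rows --plan '[[[-0.0065,-0.0018,0,0,0,0,0],[0,0,0,-0.009,0.021,0,0],[0,0,0,0,0,0.04,0],[0,0,0,0,0,0.04,0],[0,0,0,0,0,0.01,0],[0,0,0,0,0,0,0],[0,0,0,0,0,0,0]]]'

```text
clock: 23.37
position: [0.4679, -0.1191, 0.1062]
ee_rot: [0.73, 0.684, 0.0, 0.001]
ft_force: [-0.9, -0.2, 0.6]
grip_width: 0.001
grasp_force: 0.0
```

```bash
python3 go.py .4675 -.1192 .100 86.3
```

```text
pos [ 0.4679 -0.1191  0.1062] j [-0.0787  0.1541  0.2514  2.0058 -0.046   0.9856  0.1298] F [-0.8752 -0.1582  0.5978] grip 0.0011233144239906018
turn units [ 0.0009  0.     -0.0006]
shift units now [-0.0007 -0.0019  0.0308] after turn [-0.0007 -0.0018  0.0308]
```

Request:
send_rows --plan '[[[0,0,0,0,0,0.01,0],[0,0,0,0,0,0.01,0],[0,0,0,0,0,0.01,0],[0,0,0,0,0,0,0],[0,0,0,0,0,0,0]]]'

```text
clock: 23.78
position: [0.4681, -0.1191, 0.1004]
ee_rot: [0.73, 0.684, 0.001, 0.001]
ft_force: [-0.5, -1.0, -0.2]
grip_width: 0.001
grasp_force: 0.0
```

Request:
send_rows --plan '[[[0,0,0,0,0,0.005,0],[0,0,0,0,0,0.005,0],[0,0,0,0,0,0,0],[0,0,0,0,0,0,0]]]'

```text
clock: 24.12
position: [0.4682, -0.1191, 0.0985]
ee_rot: [0.73, 0.684, 0.001, 0.001]
ft_force: [-0.1, 0.1, 1.6]
grip_width: -0.001
grasp_force: 0.9
```

Request:
send_rows --plan '[[[0,0,0,0,0,0.005,0],[0,0,0,0,0,0.005,0],[0,0,0,0,0,0.003,0],[0,0,0,0,0,0,0],[0,0,0,0,0,0,0]]]'

```text
clock: 24.53
position: [0.4683, -0.1192, 0.0962]
ee_rot: [0.73, 0.684, 0.001, 0.001]
ft_force: [-1.8, 0.6, 7.3]
grip_width: -0.004
grasp_force: 3.7
```

Request:
send_rows --plan '[[[0,0,0,0,0,-0.0005,0],[0,0,0,0,0,0,0],[0,0,0,0,0,0,0],[0,0,0,0,0,0,0]]]'

```text
clock: 24.87
position: [0.4682, -0.1191, 0.0962]
ee_rot: [0.73, 0.684, 0.001, 0.001]
ft_force: [-1.3, 0.1, 5.8]
grip_width: -0.0
grasp_force: 3.3
```

Steady at 5.8 N, between 4 and 9 N, so this is the first click. I'll hold it for 1.5 s.

Request:
send_rows --plan '[[[0,0,0,0,0,0,0],[0,0,0,0,0,0,0],[0,0,0,0,0,0,0],[0,0,0,0,0,0,0],[0,0,0,0,0,0,0],[0,0,0,0,0,0,0],[0,0,0,0,0,0,0],[0,0,0,0,0,0,0],[0,0,0,0,0,0,0],[0,0,0,0,0,0,0],[0,0,0,0,0,0,0],[0,0,0,0,0,0,0],[0,0,0,0,0,0,0],[0,0,0,0,0,0,0],[0,0,0,0,0,0,0],[0,0,0,0,0,0,0]]]'

```text
clock: 26.2
position: [0.4683, -0.1191, 0.0962]
ee_rot: [0.73, 0.684, 0.001, 0.001]
ft_force: [-2.0, 0.0, 5.9]
grip_width: 0.0
grasp_force: 3.3
```

Request:
send_rows --plan '[[[0,0,0,0,0,0.006,0],[0,0,0,0,0,0.006,0],[0,0,0,0,0,0.005,0],[0,0,0,0,0,0,0],[0,0,0,0,0,0,0]]]'

```text
clock: 26.62
position: [0.4683, -0.1192, 0.0932]
ee_rot: [0.73, 0.684, 0.001, 0.001]
ft_force: [-4.5, 1.4, 11.4]
grip_width: -0.004
grasp_force: 5.8
```

Request:
send_rows --plan '[[[0,0,0,0,0,0.003,0],[0,0,0,0,0,0.001,0],[0,0,0,0,0,0,0],[0,0,0,0,0,0,0]]]'

```text
clock: 26.95
position: [0.4684, -0.1192, 0.0928]
ee_rot: [0.73, 0.684, 0.001, 0.001]
ft_force: [-6.5, 1.3, 16.4]
grip_width: 0.001
grasp_force: 8.6
```

The button is fully home: 16.4 N with only 0.4 mm of movement. I'll release slowly and rise clear.

Request:
send_rows --plan '[[[0,0,0,0,0,-0.01,0],[0,0,0,0,0,-0.015,0],[0,0,0,0,0,-0.02,0],[0,0,0,0,0,-0.05,0],[0,0,0,0,0,-0.1,0],[0,0,0,0,0,-0.15,0],[0,0,0,0,0,-0.15,0],[0,0,0,0,0,-0.15,0],[0,0,0,0,0,0,0],[0,0,0,0,0,0,0]]]'

```text
clock: 27.78
position: [0.4687, -0.1192, 0.2226]
ee_rot: [0.73, 0.684, 0.002, 0.002]
ft_force: [-0.3, -0.1, 0.5]
grip_width: -0.004
grasp_force: 0.0
```

```bash
python3 - <<'E'
from h import *
from workcell import job
o=get_obs(); w=optics.camera("wrist")[:,:,::-1].copy(); s=optics.camera("scene")[:,:,::-1].copy()
cv2.imwrite("pics/s7.png",s)
# aligner: bright pixels in the table circle, scene view before/after check of place
c=cal("scene"); yaw=np.radians(-4.19); X=np.array([-np.cos(yaw),-np.sin(yaw)]); Y=np.array([-X[1],X[0]]); T=np.array([.5784,-.2595])+.085*X
for name,im,cc in(("scene",s,c),("wrist",w,cal("wrist",o))):
    r=proj(cc,[[T[0]+.036*np.cos(t),T[1]+.036*np.sin(t),.038] for t in np.linspace(0,6.28,60)]).astype(np.int32)
    M=np.zeros(im.shape[:2],np.uint8); cv2.fillPoly(M,[r],1)
    h=cv2.cvtColor(im,cv2.COLOR_BGR2HSV); m=M&((h[...,2]>130)&(h[...,1]<60)).astype(np.uint8)
    v,u=np.nonzero(m); 
    if len(u)>20:
        q=(onplane(cc,np.c_[u,v],.045)[:,:2]-T)@np.c_[X,Y]*1e3; print(name,len(u),q.mean(0),np.percentile(q,[3,97],axis=0))
print(o["position"],o["ft_force"])
E
```

```text
scene 212 [-3.598  -6.5528] [[-29.243  -22.0656]
 [ 27.6781   8.9237]]
wrist 549 [-13.9448 -12.8904] [[-29.4937 -38.5452]
 [ -0.4644  12.7446]]
[ 0.4687 -0.1192  0.2226] [-0.2926 -0.1173  0.5071]
```

```bash
python3 -c "
from workcell import job
print(job.hand_in())"
```

```text
the job is handed in; nothing more can be done
None
```

The job is handed in at about 28 s. The aligner lies on the table with its front to the lens and the arm is at its stop. By force and travel, the shutter was held at its first click for over 1.5 s, then pressed fully home and released. The result of the judging was not shown.

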